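Lock a well plate into the plate shaker

ROBOT

A 6-joint arm with a two-finger parallel gripper is mounted at the origin on a cart in front of the work surface, level with it; the furniture and walls round the work are solid. World frame = base frame: x ahead of the robot, y to its left, z up, the work surface at z = 0. Lengths are in m, angles in rad, forces in N, time in s.
With the tool pointing down it reaches from about 0.3 to 0.875 m from the base axis. Payload 6.4 kg.
Tool frame: the origin (TCP) lies midway between the tips of the shut fingers; the grasp point (between the pads) lies 19 mm behind it; z points along the fingers, y is the line along which they close (so a half turn about z gives the same grasp; the last joint's range is limited). The gripper opens to 88 mm and grips with 3 to 60 N. Pads are 18 mm wide; open, the fingers measure 123 mm over their backs; the gripper's body (75 mm by 187 mm) begins 45 mm behind the grasp point.
Start: joints at [1.097, 0.181, 1.607, -0, 1.354, -0.206], TCP at [0.152, 0.555, 0.239] pointing down, gripper open.
Joint ranges: [-2.99, 2.99], [-0.89, 2.07], [0.3, 2.58], [-1.14, 4.28], [0, 2.63], [-3.12, 3.12]. Speed limits (rad/s): [2.57, 2.57, 3.01, 3.14, 3.14, 3.14].

INTERFACE

Orientations are given as a unit quaternion [w, x, y, z].
In Python, from bench import arm gives the robot as it stands.
- The arm moves only by the tool apply_moves, never from a script. Its argument "series" is one flat list of numbers, 7 for each row, row after row: the shift along the tool's x, y, z in units of 120 mm (1.0 is 120 mm), then the turn, a rotation vector about the tool's x, y, z in units of 90 degrees (1.0 is 90 degrees), then the closure, from 0 (fully open) to 1 (shut). A call has 1 to 12 rows; each row is the pose to reach, as a shift and turn from the pose commanded when the call began, along the tool's axes at that moment; what a row does not reach only later rows make up. A row lasts 1/10 s, in which the tool goes at most 50 mm and 8.59 degrees, less where a joint would pass 70% of its speed; a pose out of reach is approached as far as the arm can. A call with a number of a shift or a turn outside -1 to 1 is refused whole. A call with a gripper value outside its range is refused whole. The fingers move at their own pace and stop on an object; "squeeze" is the grip in N (left out, the last holds). Time passes only in rows, so rows that repeat a pose let the fingers close. It gives the time, the measured TCP pose, the force, the opening and the grip force at its end, in the units of the state.
- arm.observe(): the state, without advancing time (a new reading comes with each control period).
- arm.capture(name): name is "scene" or "top" or "wrist"; returns (picture, depth): 400x640x3 uint8, red, green, blue; 400x640 float32, m along the optical axis (not along the pixel's ray), 0 where there is no reading.
- arm.camera_params(name): a dict with "vertical_fov" (degrees; the focal length in pixels is half the picture's height over the tangent of half this angle, whatever the lens; pixels are square), "cx", "cy" (the principal point, pixels), "pose" (4x4, takes a point from camera to world coordinates). Camera axes: x right, y up, looking along -z (the intrinsics and any distortion apply to the point x, -y, -z); pixel columns grow to the right and rows downward; lengths in m; the calibration is good to about 2 mm. A picture is of the moment at which its call begins: read the wrist's pose just before it. camera_params takes no time and is no camera call; for the wrist camera it gives the pose at the moment of the call.
- arm.hand_in(): hands the job in; it is judged then, once.
The state is a dict: "time_s": time; "joints": joint angles; "joint_velocities": joint speeds; "joint_torque": joint torques, N m; "ee_pos": TCP position; "tool_rot": TCP orientation; "wrist_force": force on the tool from outside, world axes, zero at the start; "torque": the same for the moment, N m; "gripper_width": opening from 0.0 (shut) to 1.0 (fully open); "finger_force": force on a finger pad.
Only numpy, scipy, OpenCV 4.12 (cv2) and the standard library are available. Lean on these libraries where they do the work, as an engineer would, in place of code of your own. Each camera call takes 0.05 s, during which the arm holds its last target. There are 200 camera calls.

TASK

The well plate sits only part-way into the clamp nest on top of the plate shaker. With the fingertips, push it along the nest until it is fully home against the end stop; then push the shaker's sliding clamp lever past its first notch all the way to its second stop, so that the jaw locks the plate. Only push: do not lift the plate out, and leave the other things on the table where they are.

Things in the scene. Friction and masses are not known exactly. Their poses are not given: they have to be found in the camera images.
- shaker: bench-top plate shaker, white housing 220 (x) x 240 (y) mm with a black control panel on its front (-x) face, fixed; origin on the table under the housing's centre, x to its back, y to its left, z up. Its bright metal platform, 200 x 210 mm, has its top at z = 74 mm and carries the plate nest and, in front of it, the lever track (along y at x = -55 mm, at most 15 mm high but for the handle)
- nest (a point): point on the nest floor at (40, 0, 74) mm in the shaker's frame, axes as the shaker's; the plate's origin lies here when it is home and clamped. Dark rails 12 mm high: back rail face 43 mm behind this point (+x), front rail face 46 mm in front (-x), both from y = -64 to 60 mm; end stop face at y = -64 mm; the left (+y) end is open
- well_plate: clear 24-well plate with seeds, 86 (x) x 128 (y) x 17 mm (z), 0.08 to 0.17 kg, lying on the nest floor between the rails (3 mm play in x), pulled out of the nest towards +y by 30 to 55 mm; origin at the middle of its underside, axes parallel to the shaker's
- plate_end (a point): middle of the plate's left (+y) end face, 64 mm from the plate's origin along y, 8.5 mm above its underside. Push here towards the shaker's -y with the fingertips 3 to 8 mm above the nest floor; the plate slides easily (about 1 N) until it meets the end stop
- clamp_lever (a joint): travel (m) of the sliding clamp lever towards the shaker's +y (left): 0 open (jaw back, plate free to slide), 0.020 first notch (jaw only touches), 0.040 second stop (locked). A sprung roller holds it in each: leaving one takes about 9 N, less once it moves; let go from 0.012 to 0.028 it springs to the first notch, beyond 0.032 it snaps on to the second stop
- lever_grip (a point): a point on the mid-line of the lever's black upright handle, 24 (x) x 12 (y) mm, moving with it: at (-55, -20, 105) mm in the shaker's frame when open, y = +20 mm at the second stop; the handle rises from its base plate at 87 mm to 116 mm above the table. Push its right (-y) face towards +y with the fingertips 18 to 25 mm above the platform, clear of rails and track
- jaw_pad: black rubber pad, 40 mm wide, in the gap of the front rail; the lever's wedge drives it 6 mm towards +x at full travel, so that it presses the plate against the back rail with about 4 N (sprung)
- waiting_plate: second well plate, 86 x 128 x 17 mm, on the table left of the shaker; bystander; origin at the middle of its underside
- specimen_vial: capped vial, 26 mm wide, 58 mm tall, on the table beside the shaker; bystander; origin at the middle of its underside
- sample_pot: lidded sample pot, 75 x 81 x 50 mm, on the table right of the shaker; bystander; origin at the middle of its underside
- sample_glass: open glass, 63 mm wide, 62 mm tall, on the table right of the shaker; bystander; origin at the middle of its underside

How it is judged:
By the outcome, as a careful person would: the job done as asked, in the order asked, and still so for the second after the job is handed in, with the robot touching nothing.
It also fails if it takes over 48 s, if anything falls off the work surface, if the arm or the gripper's body presses on something with over 40 N, if the wrist force passes 120 N, or if a joint passes its speed limit or range.

## Working session

There is one attempt and no reset: what is moved stays moved. The work goes in short steps, Python scripts to look and compute and a tool call to move; the robot and the scene stay as the last step left them, time stands still between calls to the robot, and variables do not carry over. Pictures are saved under pics/ and viewed, at most 10 in all, crops included, and the job is handed in when it is done.

Besides the shell and the picture viewer there is one more tool, called after "Call:" as name(argument=value, ...) on one line, values as JSON. apply_moves: Moves the arm, as the interface text tells. Shifts and turns lie within -1 to 1; 1 stands for 120 mm of shift or 90 degrees of turn. Its arguments: {"type":"object","properties":{"series":{"type":"array","items":{"type":"number"}},"squeeze":{"type":"number"}},"required":["series"]}

```bash
mkdir -p pics; ls; python3 - <<'E'
from bench import arm
import cv2,numpy as np
for n in ("scene","top"):
    p,d=arm.capture(n); c=arm.camera_params(n)
    cv2.imwrite(f"pics/{n}0.png",p[:,:,::-1]); np.savez(f"{n}0.npz",p=p,d=d,pose=c["pose"],i=[c["vertical_fov"],c["cx"],c["cy"]])
    print(n,{k:v for k,v in c.items() if k!="pose"},np.round(c["pose"],3).tolist(),(d>0).mean())
s=arm.observe();print({k:np.round(v,3).tolist() for k,v in s.items()})
E
```

```text
pics
scene {'vertical_fov': 51.33781854104331, 'cx': 317.2108602742092, 'cy': 201.89448573082018} [[-0.747, 0.509, -0.428, 0.155], [-0.665, -0.576, 0.475, 0.43], [-0.005, 0.64, 0.768, 0.795], [0.0, 0.0, 0.0, 1.0]] 0.99600390625
top {'vertical_fov': 56.31935451488461, 'cx': 321.16554757179705, 'cy': 201.9082037637258} [[0.027, 0.996, -0.085, 0.468], [-0.999, 0.025, -0.022, -0.006], [-0.02, 0.086, 0.996, 1.018], [0.0, 0.0, 0.0, 1.0]] 0.99572265625
{'time_s': 0.1, 'joints': [1.097, 0.181, 1.608, -0.0, 1.354, -0.206], 'joint_velocities': [0.001, -0.003, -0.002, 0.002, 0.002, -0.002], 'joint_torque': [0.0, -43.482, -34.27, 0.07, 0.034, -0.0], 'ee_pos': [0.152, 0.554, 0.238], 'tool_rot': [-0.0, 0.133, 0.991, -0.001], 'wrist_force': [-0.462, -0.033, 0.042], 'torque': [-0.037, -0.043, -0.021], 'finger_force': 0.0, 'gripper_width': 1.003}
```

View pics/scene0.png

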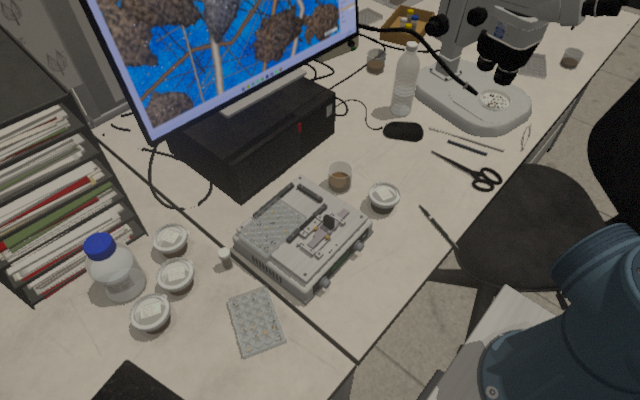

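View pics/top0.png

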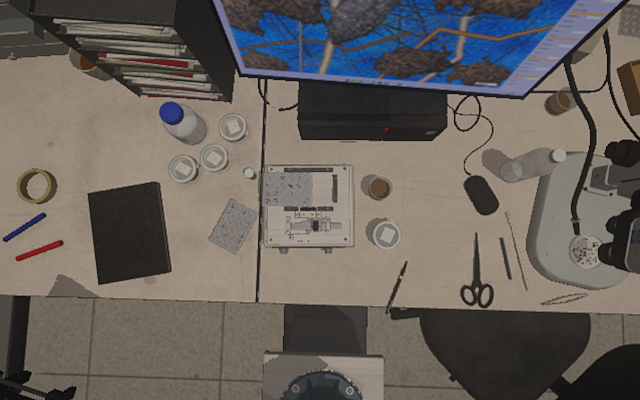

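The scene view shows the shaker at about (303,235), the waiting plate at (256,322) and the vial at (225,258). In the top view, the shaker is at (308,206), the plate overhangs to the left at (288,188), the lever is near (320,226), the glass at (378,187) and the pot at (384,234).

```bash
cat > h.py <<'E'
import numpy as np, cv2
def load(n):
    z=np.load(n); return z["p"],z["d"],z["pose"],z["i"]
def ray(uv,pose,i):
    f=200/np.tan(np.radians(i[0]/2)); uv=np.atleast_2d(uv).astype(float)
    d=np.c_[(uv[:,0]-i[1])/f,-(uv[:,1]-i[2])/f,-np.ones(len(uv))]
    return pose[:3,3],d@pose[:3,:3].T
def onplane(uv,z,pose,i):
    o,d=ray(uv,pose,i); return o+d*((z-o[2])/d[:,2])[:,None]
def cloud(d,pose,i):
    v,u=np.mgrid[0:400,0:640]; o,r=ray(np.c_[u.ravel(),v.ravel()],pose,i)
    return (o+r*d.reshape(-1,1)).reshape(400,640,3)
E
python3 - <<'E'
from h import *
p,d,pose,i=load("top0.npz")
cv2.imwrite("pics/topc.png",cv2.resize(p[155:260,250:410,::-1],None,fx=5,fy=5,interpolation=cv2.INTER_CUBIC))
P=cloud(d,pose,i)
for n,uv in dict(tab=(240,270),tab2=(370,270),plat=(345,180),wp=(233,225),vial=(249,173),pot=(384,234),plate=(288,188),rail=(320,170)).items(): print(n,P[uv[1],uv[0]].round(3))
# height mask of platform
R=P[150:265,245:410]; m=(R[...,2]>.055).astype(np.uint8)
c=max(cv2.findContours(m,0,2)[0],key=cv2.contourArea)
xy=R[c[:,0,1],c[:,0,0]][:,:2].astype(np.float32); r=cv2.minAreaRect(xy*1000);print(r,cv2.boxPoints(r).round(0).tolist())
p2,d2,po2,i2=load("scene0.npz"); P2=cloud(d2,po2,i2)
cv2.imwrite("pics/scenec.png",cv2.resize(p2[170:300,225:380,::-1],None,fx=4.6,fy=4.6,interpolation=cv2.INTER_CUBIC))
E
```

```text
tab [ 0.365  0.231 -0.001]
tab2 [ 0.374 -0.12  -0.004]
plat [ 0.606 -0.044  0.075]
wp [0.486 0.255 0.002]
vial [0.621 0.205 0.057]
pot [ 0.472 -0.149  0.046]
plate [0.582 0.1   0.077]
rail [0.628 0.02  0.085]
((543.6668701171875, 49.959861755371094), (205.14549255371094, 230.15159606933594), 1.5463944673538208) [[438.0, 162.0], [444.0, -68.0], [649.0, -62.0], [643.0, 168.0]]
```

View pics/topc.png

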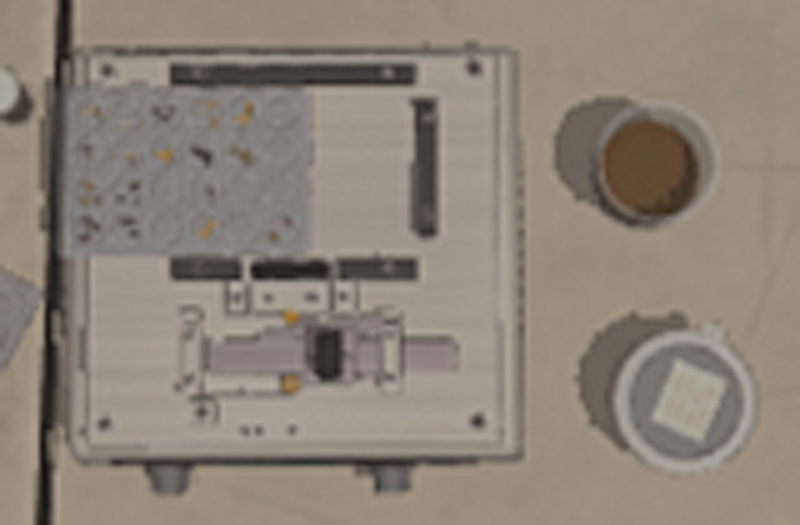

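View pics/scenec.png

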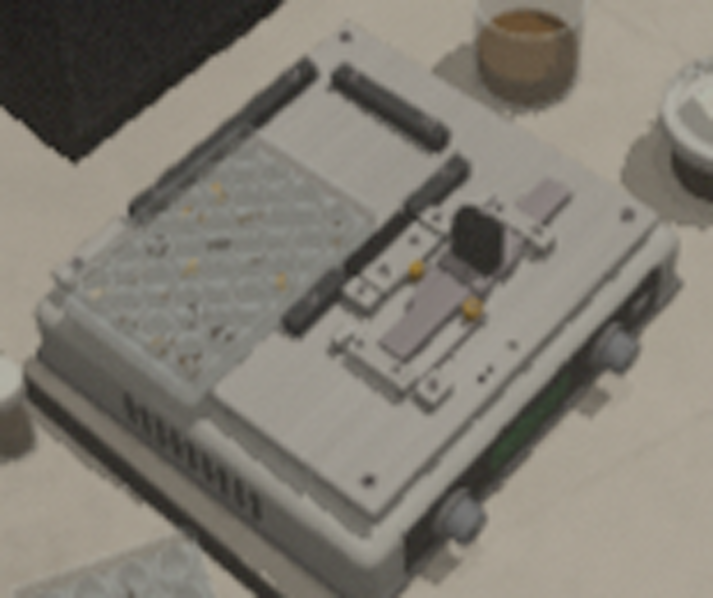

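The top crop shows the plate between its left end at x≈62 and its right end at x≈312. The stop's face is at x≈412, the rails run from x=170 to 416, and the handle is centred at (327,354). The scene crop agrees: the plate overhangs to the left and the handle is upright at (478,240). Next I measure these features in both views.

```bash
python3 - <<'E'
from h import *
A=load("top0.npz"); B=load("scene0.npz")
def t(x,y): return ((x+.5)/5-.5+250,(y+.5)/5-.5+155)
def s(x,y): return ((x+.5)/4.6-.5+225,(y+.5)/4.6-.5+170)
def tri(a,b):
    o1,d1=ray(a,A[2],A[3]);o2,d2=ray(b,B[2],B[3]);d1,d2=d1[0],d2[0]
    k=np.linalg.lstsq(np.c_[d1,-d2],o2-o1,rcond=None)[0]
    p,q=o1+k[0]*d1,o2+k[1]*d2
    return ((p+q)/2*1000).round(1),(np.linalg.norm(p-q)*1000).round(1)
for n,a,b in [("screw BR",(474,68),(346,36)),("screw FR",(477,421),(628,215)),("screw FL",(104,423),(368,481)),
 ("handle top ctr",(327,345),(480,213)),("plate FL top",(64,254),(203,388)),("plate BR top",(311,88),(262,138)),("plate FR",(311,255),(375,216)),
 ("stop back R top",(435,98),(345,66)),("stop front R",(436,236),(449,133))]:
    print(n,*tri(t(*a),s(*b)))
for n,z,pts in [("plate top",.091,[(62,87),(62,255),(312,87),(312,255)]),("rail ends L/R",.086,[(170,64),(416,64),(170,278),(416,278)]),("backrail face",.086,[(170,84),(416,84)]),("frontrail face",.086,[(170,258),(416,258)]),("stop face",.086,[(412,100),(412,235)]),("handle",.116,[(327,350),(308,354),(344,354)]),("screws",.074,[(107,70),(474,68),(477,421),(104,423)])]:
    print(n,(onplane([t(*q) for q in pts],z,A[2],A[3])[:,:2]*1000).round(1).tolist())
E
```

```text
screw BR [635.4 -42.4  78. ] 0.8
screw FR [456.9 -47.8  75.6] 0.9
screw FL [451.1 139.7  76.4] 0.2
handle top ctr [490.1  25.7 119.9] 4.9
plate FL top [533.1 159.7  88.4] 4.7
plate BR top [620.2  38.1  81.1] 7.1
plate FR [538.5  38.2  88. ] 2.2
stop back R top [618.3 -23.1  83.6] 1.7
stop front R [549.1 -24.6  84.2] 0.1
plate top [[618.9, 165.1], [534.3, 161.7], [621.9, 39.3], [537.4, 36.9]]
rail ends L/R [[632.8, 111.8], [635.7, -12.5], [524.4, 107.9], [527.6, -15.1]]
backrail face [[622.6, 111.4], [625.5, -12.8]]
frontrail face [[534.5, 108.3], [537.6, -14.9]]
stop face [[617.3, -11.0], [549.1, -12.6]]
handle [[489.8, 27.2], [487.6, 36.3], [488.1, 19.0]]
screws [[631.0, 145.5], [636.4, -42.3], [457.2, -47.6], [451.1, 140.1]]
```

Call:
apply_moves(series=[-1,-0.47,0,0,0,0.812,1,-1,-0.47,0,0,0,0.812,1,-1,-0.47,0,0,0,0.812,1,-1,-0.47,0,0,0,0.812,1,-1,-0.47,0,0,0,0.812,1,-1,-0.47,0,0,0,0.812,1,-1,-0.47,0,0,0,0.812,1,-1,-0.47,0,0,0,0.812,1,-1,-0.47,0,0,0,0.812,1,-1,-0.47,0,0,0,0.812,1], squeeze=10)

```text
time_s: 1.1
ee_pos: [0.2528, 0.4682, 0.2383]
tool_rot: [0.0, 0.698, 0.717, -0.0]
wrist_force: [0.4, 0.7, 1.1]
gripper_width: 0.118
finger_force: 0.0
```

```bash
cat >> h.py <<'E'
from scipy.spatial.transform import Rotation as Rn
N=np.array([.5839,.0501,.074]); yaw=np.radians(1.65)
S=Rn.from_euler("z",yaw).as_matrix()
def plan(nest_mm):
    from bench import arm
    s=arm.observe(); q=s["tool_rot"]; R=Rn.from_quat([q[1],q[2],q[3],q[0]]).as_matrix()
    p=np.array(s["ee_pos"]); w=N+S@(np.array(nest_mm)/1000)
    e=R.T@S@np.array([[0,1,0],[1,0,0],[0,0,-1.]]).T
    print("t",round(s["time_s"],2),"nest now",((p-N)@S*1000).round(1),"shift u",(R.T@(w-p)/.12).round(3),"turn u",(Rn.from_matrix(e).as_rotvec()/(np.pi/2)).round(4),"F",np.round(s["wrist_force"],1),"grip",round(s["gripper_width"],2))
E
python3 -c "
from h import *
plan((-2,143,165))"
```

```text
t 1.1 nest now [-319.   427.4  164.3] shift u [-2.365  2.646 -0.006] turn u [-0.0003  0.0004 -0.0012] F [0.4 0.7 1.1] grip 0.12
```

Call:
apply_moves(series=[-0.79,0.88,0,0,0,0,1,-0.79,0.88,0,0,0,0,1,-0.79,0.88,0,0,0,0,1,-0.79,0.88,0,0,0,0,1])

```text
time_s: 1.5
ee_pos: [0.3644, 0.3736, 0.2386]
tool_rot: [0.001, 0.698, 0.716, -0.0]
wrist_force: [0.2, -0.1, -1.0]
gripper_width: 0.006
finger_force: 0.0
```

Call:
apply_moves(series=[-0.79,0.88,0,0,0,0,1,-0.79,0.88,0,0,0,0,1,-0.79,0.88,0,0,0,0,1,-0.79,0.88,0,0,0,0,1])

```text
time_s: 1.9
ee_pos: [0.4721, 0.2821, 0.2385]
tool_rot: [0.001, 0.698, 0.716, 0.0]
wrist_force: [-0.6, 0.1, -0.1]
gripper_width: 0.003
finger_force: 0.0
```

Call:
apply_moves(series=[-0.79,0.88,0,0,0,0,1,-0.79,0.88,0,0,0,0,1,-0.79,0.88,0,0,0,0,1,-0.79,0.88,0,0,0,0,1,-0.79,0.88,0,0,0,0,1])

```text
time_s: 2.4
ee_pos: [0.5768, 0.1934, 0.238]
tool_rot: [-0.001, 0.697, 0.717, -0.0]
wrist_force: [0.0, -0.1, -0.5]
gripper_width: 0.005
finger_force: 0.0
```

```bash
python3 - <<'E'
from h import *
from bench import arm
plan((-2,143,6))
c=arm.camera_params("wrist");p,d=arm.capture("wrist");i=[c["vertical_fov"],c["cx"],c["cy"]]
np.savez("w1.npz",p=p,d=d,pose=c["pose"],i=i);cv2.imwrite("pics/w1.png",p[:,:,::-1])
E
```

```text
t 2.4 nest now [ -3.  143.5 164. ] shift u [-0.005  0.01   1.317] turn u [-0.0011 -0.0004 -0.0006] F [ 0.  -0.1 -0.5] grip 0.0
```

View pics/w1.png

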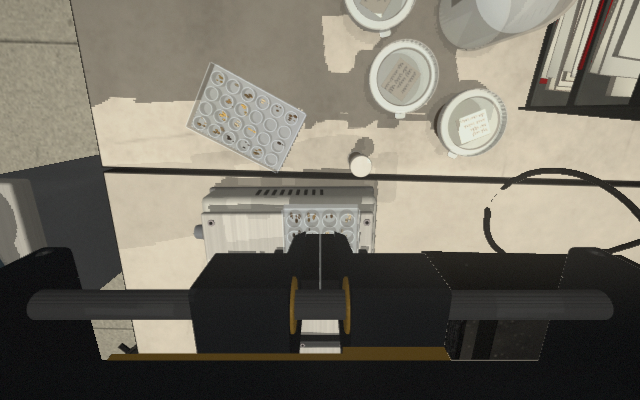

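The wrist view shows the plate's left end edge at row ≈206, columns 284–360. The vial is at (361,163), beside the path, and the fingertips are near (320,240).

```bash
python3 - <<'E'
from h import *
p,d,pose,i=load("w1.npz")
f=lambda uv,z:((onplane(uv,z,pose,i)-N)@S*1000).round(1).tolist()
print("plate end",f([(284,207),(360,205)],.091),"platform corners",f([(203,211),(374,207)],.074),"vial top",f([(361,163)],.058))
g=cv2.cvtColor(p,6);print(g[198:216,300],g[198:216,345])
P=cloud(d,pose,i);print(((P[[215,214,163],[325,300,163]]-N)@S*1000).round(1))
E
```

```text
plate end [[-42.1, 118.3, 17.0], [39.7, 120.6, 17.0]] platform corners [[-137.3, 107.7, 0.0], [58.2, 112.5, 0.0]] vial top [[43.6, 160.3, -16.0]]
[107 110 110 112 114 117 144 153 152 153 181 190 174 159 145 145 133 110] [109 113 112 115 115 118 143 150 152 155 193 169 150 142 143 154 197 178]
[[   2.1  109.3   17.3]
 [ -25.6  107.5    9.2]
 [-215.   150.   -73.8]]
```

Call:
apply_moves(series=[0,0,0.4,0,0,0,1,0,0,0.75,0,0,0,1,0,0,1,0,0,0,1,0,0,1,0,0,0,1])

```text
time_s: 2.85
ee_pos: [0.5723, 0.1942, 0.1139]
tool_rot: [-0.003, 0.696, 0.718, -0.004]
wrist_force: [-0.5, -0.4, 0.6]
gripper_width: 0.006
finger_force: 0.0
```

Call:
apply_moves(series=[0,0,0.15,0,0,0,1,0,0,0.31,0,0,0,1,0,0,0.31,0,0,0,1,0,0,0.31,0,0,0,1])

```text
time_s: 3.25
ee_pos: [0.5777, 0.1938, 0.0833]
tool_rot: [0.0, 0.697, 0.717, 0.001]
wrist_force: [0.1, -0.2, 0.1]
gripper_width: 0.004
finger_force: 0.0
```

```bash
python3 -c "
from h import *
plan((-2,73,6))"
```

```text
t 3.25 nest now [ -2.  143.8   9.3] shift u [-0.59   0.     0.027] turn u [ 0.0009 -0.0002  0.0001] F [ 0.1 -0.2  0.1] grip 0.0
```

Call:
apply_moves(series=[0,0,0.03,0,0,0,1,-0.06,0,0.03,0,0,0,1,-0.12,0,0.03,0,0,0,1,-0.16,0,0.03,0,0,0,1,-0.2,0,0.03,0,0,0,1,-0.24,0,0.03,0,0,0,1,-0.28,0,0.03,0,0,0,1,-0.32,0,0.03,0,0,0,1,-0.36,0,0.03,0,0,0,1,-0.4,0,0.03,0,0,0,1,-0.44,0,0.03,0,0,0,1,-0.44,0,0.03,0,0,0,1])

```text
time_s: 4.45
ee_pos: [0.5788, 0.1391, 0.0777]
tool_rot: [0.0, 0.698, 0.717, -0.0]
wrist_force: [-0.6, -0.7, -0.5]
gripper_width: 0.006
finger_force: 0.0
```

Call:
apply_moves(series=[-0.03,0,0,0,0,0,1,-0.06,0,0,0,0,0,1,-0.08,0,0,0,0,0,1,-0.1,0,0,0,0,0,1,-0.1,0,0,0,0,0,1])

```text
time_s: 4.95
ee_pos: [0.5791, 0.1275, 0.0778]
tool_rot: [0.0, 0.697, 0.717, -0.0]
wrist_force: [-0.3, 0.2, 0.8]
gripper_width: -0.001
finger_force: 0.0
```

```bash
python3 -c "
from h import *
plan((-2,73,6))"
```

```text
t 4.95 nest now [-2.5 77.5  3.8] shift u [-0.038  0.004 -0.018] turn u [-0.0002  0.0002 -0.001 ] F [-0.3  0.2  0.8] grip -0.0
```

Call:
apply_moves(series=[-0.01,0,-0.012,0,0,0,1,-0.02,0,-0.012,0,0,0,1,-0.03,0,-0.012,0,0,0,1,-0.03,0,-0.012,0,0,0,1])

```text
time_s: 5.35
ee_pos: [0.5794, 0.1243, 0.0795]
tool_rot: [0.0, 0.697, 0.717, 0.0]
wrist_force: [-0.6, 0.4, 1.2]
gripper_width: 0.004
finger_force: 0.3
```

Call:
apply_moves(series=[-0.008,0,0,0,0,0,1,-0.016,0,0,0,0,0,1,-0.016,0,0,0,0,0,1])

```text
time_s: 5.65
ee_pos: [0.5792, 0.124, 0.0795]
tool_rot: [-0.001, 0.697, 0.717, 0.001]
wrist_force: [-0.6, 7.4, 2.1]
gripper_width: 0.007
finger_force: 3.6
```

Call:
apply_moves(series=[-0.01,0,0,0,0,0,1,-0.01,0,0,0,0,0,1,0.1,0,0,0,0,0,1,0.3,0,0,0,0,0,1,0.3,0,-0.3,0,0,0,1,0.3,0,-0.7,0,0,0,1,0.3,0,-0.8,0,0,0,1,0.3,0,-0.8,0,0,0,1])

```text
time_s: 6.45
ee_pos: [0.5803, 0.1588, 0.1783]
tool_rot: [0.002, 0.697, 0.717, 0.002]
wrist_force: [0.4, 1.1, 0.4]
gripper_width: 0.002
finger_force: 0.0
```

```bash
python3 - <<'E'
from h import *
from bench import arm
plan((-95,-45,90))
for n in ("top","scene"):
    c=arm.camera_params(n);p,d=arm.capture(n);np.savez(n+"1.npz",p=p,d=d,pose=c["pose"],i=[c["vertical_fov"],c["cx"],c["cy"]])
    if n=="top":a=cv2.resize(p[155:260,250:410,::-1],None,fx=5,fy=5,interpolation=2)
    else: cv2.imwrite("pics/s1.png",cv2.resize(p[170:300,225:380,::-1],None,fx=4.6,fy=4.6,interpolation=2))
E
```

```text
t 6.45 nest now [ -0.5 108.7 104.3] shift u [-1.282 -0.787  0.115] turn u [ 0.0037  0.0002 -0.0007] F [0.4 1.1 0.4] grip 0.0
```

View pics/s1.png

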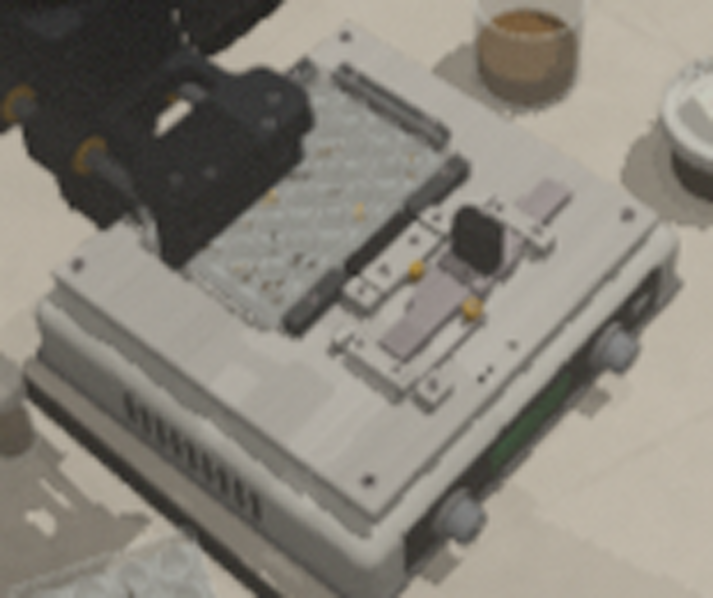

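The plate now lies against the end stop, at about (445,150) in the crop, and the handle is untouched at (478,240). Next is the lever.

Call:
apply_moves(series=[-0.33,-0.2,0,0,0,0,1,-0.66,-0.39,0,0,0,0,1,-0.99,-0.6,0,0,0,0,1,-0.99,-0.79,0,0,0,0,1,-0.99,-0.79,0,0,0,0,1,-0.99,-0.79,0,0,0,0,1])

```text
time_s: 7.15
ee_pos: [0.4865, 0.0372, 0.1742]
tool_rot: [-0.001, 0.698, 0.717, -0.0]
wrist_force: [0.9, -0.8, -1.0]
gripper_width: 0.007
finger_force: 0.0
```

Call:
apply_moves(series=[-0.32,0,0,0,0,0,1,-0.32,0,0,0,0,0,1,-0.32,0,0,0,0,0,1])

```text
time_s: 7.45
ee_pos: [0.4886, -0.0011, 0.1748]
tool_rot: [-0.0, 0.698, 0.717, -0.0]
wrist_force: [-0.6, 0.6, 0.4]
gripper_width: 0.005
finger_force: 0.0
```

```bash
python3 - <<'E'
from h import *
plan((-95,-48,22))
A=load("top1.npz")
# handle & plate end recheck, wrist view of handle
E
```

```text
t 7.45 nest now [-96.7 -48.4 100.8] shift u [0.003 0.015 0.657] turn u [-0.0004 -0.0003 -0.0012] F [-0.6  0.6  0.4] grip 0.01
```

Call:
apply_moves(series=[0,0.01,0.2,0,0,0,1,0,0.01,0.4,0,0,0,1,0,0.01,0.55,0,0,0,1,0,0.01,0.65,0,0,0,1,0,0.01,0.65,0,0,0,1,0,0.01,0.65,0,0,0,1])

```text
time_s: 8.05
ee_pos: [0.4895, -0.0008, 0.0976]
tool_rot: [-0.0, 0.697, 0.717, 0.0]
wrist_force: [0.5, -0.6, -0.6]
gripper_width: 0.007
finger_force: 0.0
```

```bash
python3 -c "
from h import *
plan((-95,5,22))"
```

```text
t 8.05 nest now [-95.8 -48.1  23.6] shift u [0.443 0.006 0.013] turn u [ 0.     -0.0001 -0.0004] F [ 0.5 -0.6 -0.6] grip 0.01
```

Call:
apply_moves(series=[0.05,0,0.01,0,0,0,1,0.1,0,0.01,0,0,0,1,0.13,0,0.01,0,0,0,1,0.16,0,0.01,0,0,0,1,0.19,0,0.01,0,0,0,1,0.22,0,0.01,0,0,0,1,0.25,0,0.01,0,0,0,1,0.28,0,0.01,0,0,0,1,0.31,0,0.01,0,0,0,1,0.34,0,0.01,0,0,0,1,0.37,0,0.01,0,0,0,1,0.4,0,0.01,0,0,0,1])

```text
time_s: 9.25
ee_pos: [0.4884, 0.0461, 0.097]
tool_rot: [0.001, 0.697, 0.717, -0.0]
wrist_force: [-0.7, -4.8, -0.2]
gripper_width: 0.008
finger_force: 2.5
```

Call:
apply_moves(series=[0.02,0,0,0,0,0,1,0.04,0,0,0,0,0,1,0.04,0,0,0,0,0,1])

```text
time_s: 9.55
ee_pos: [0.4882, 0.0505, 0.0967]
tool_rot: [0.001, 0.697, 0.717, -0.001]
wrist_force: [-1.1, -9.6, 1.7]
gripper_width: 0.009
finger_force: 5.0
```

```bash
python3 -c "
from h import *
plan((-95,5,22))"
```

```text
t 9.55 nest now [-95.7   3.1  22.7] shift u [0.016 0.006 0.006] turn u [ 0.0006  0.002  -0.0002] F [-1.1 -9.6  1.7] grip 0.01
```

Call:
apply_moves(series=[0.015,0,0,0,0,0,1,0.02,0,0,0,0,0,1,0.02,0,0,0,0,0,1])

```text
time_s: 9.85
ee_pos: [0.4882, 0.0509, 0.0968]
tool_rot: [0.002, 0.697, 0.717, -0.002]
wrist_force: [-2.4, -17.8, 1.9]
gripper_width: 0.007
finger_force: 9.3
```

```bash
python3 -c "
from h import *
plan((-95,5,22))"
```

```text
t 9.85 nest now [-95.7   3.5  22.8] shift u [0.012 0.005 0.006] turn u [ 0.0004  0.004  -0.0003] F [ -2.4 -17.8   1.9] grip 0.01
```

Hard stop at +3.5 mm, within 2 mm of where the second stop should be. Now back off, raise clear and check.

Call:
apply_moves(series=[-0.05,0,0,0,0,0,1,-0.2,0,0,0,0,0,1,-0.2,0,0,0,0,0,1,-0.2,0,-0.4,0,0,0,1,-0.2,0,-0.8,0,0,0,1,-0.2,0,-1,0,0,0,1,-0.6,0,-1,0,0,0,1,-1,0,-1,0,0,0,1,-1,0,-1,0,0,0,1,-1,0,-1,0,0,0,1])

```text
time_s: 10.85
ee_pos: [0.4908, -0.0659, 0.216]
tool_rot: [-0.001, 0.698, 0.716, 0.0]
wrist_force: [-0.3, 0.5, -0.4]
gripper_width: 0.008
finger_force: 0.0
```

Call:
apply_moves(series=[-0.4,-0.1,-0.4,0,0,0,1,-0.7,-0.2,-0.7,0,0,0,1,-1,-0.2,-0.8,0,0,0,1,-1,-0.2,-0.8,0,0,0,1,-1,-0.2,-0.8,0,0,0,1])

```text
time_s: 11.35
ee_pos: [0.4707, -0.1861, 0.3124]
tool_rot: [0.0, 0.698, 0.716, 0.0]
wrist_force: [-0.3, -0.2, -0.1]
gripper_width: 0.004
finger_force: 0.0
```

```bash
python3 - <<'E'
from h import *
from bench import arm
plan((0,0,0))
for n in ("top","scene"):
    c=arm.camera_params(n);p,d=arm.capture(n);np.savez(n+"2.npz",p=p,d=d,pose=c["pose"],i=[c["vertical_fov"],c["cx"],c["cy"]])
    if n=="top":cv2.imwrite("pics/t2.png",cv2.resize(p[155:260,250:410,::-1],None,fx=5,fy=5,interpolation=2))
    else: cv2.imwrite("pics/s2.png",cv2.resize(p[170:300,225:380,::-1],None,fx=4.6,fy=4.6,interpolation=2))
E
```

```text
t 11.35 nest now [-120.  -232.9  238.4] shift u [1.942 0.994 1.988] turn u [ 0.0006 -0.0002 -0.0013] F [-0.3 -0.2 -0.1] grip 0.0
```

View pics/t2.png

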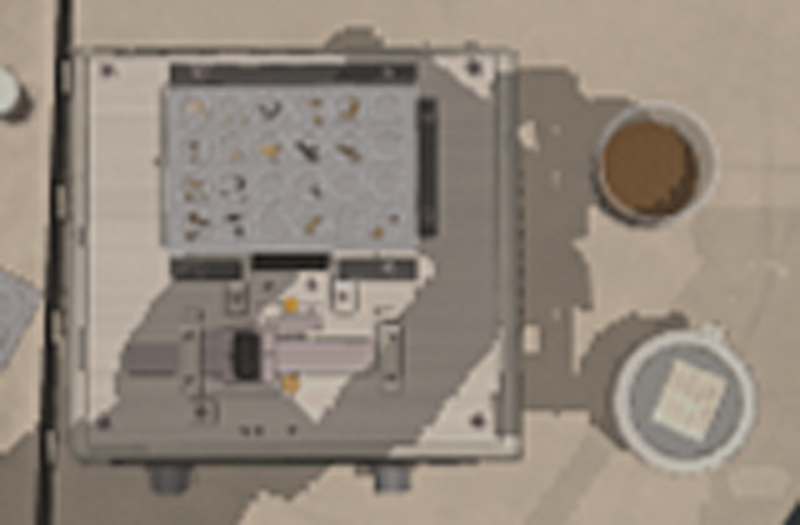

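View pics/s2.png

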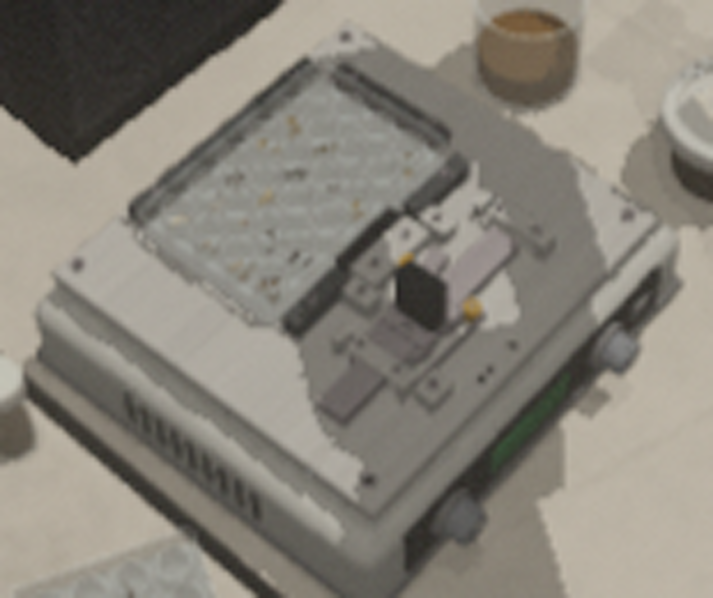

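The plate is flush with the stop (x≈415) and pressed against the back rail. The handle has moved from x=327 to x=245, about 40 mm, so the lever is at its second stop. The bystanders in view have not moved.

```bash
python3 -c "
from bench import arm
print(arm.hand_in())"
```

```text
the job is handed in; nothing more can be done
None
```

The job is handed in at about 11.5 s: the plate is home against the end stop, the clamp lever is at its second stop (about 40 mm of travel), and the arm is clear of everything.

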